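# Take the play out of a filament spool's bearing

### The arm

A 6-joint arm with a two-finger parallel gripper is mounted at the origin on the work surface. World frame = base frame: x ahead of the robot, y to its left, z up, the work surface at z = 0. Lengths are in m, angles in rad, forces in N, time in s.
With the tool pointing down it reaches from about 0.225 to 0.875 m from the base axis. Payload 3.4 kg.
Tool frame: the origin (TCP) lies at the very end of the fingers, on their centre line; the grasp point (between the pads) lies 19 mm behind it; z points along the fingers, y is the direction in which the jaws open and shut (so a half turn about z gives the same grasp; the last joint's range is limited). The gripper opens to 85 mm and grips with 20 to 120 N. Pads are 22 mm wide; open, the fingers measure 114 mm over their backs; the gripper's body (76 mm by 85 mm) begins 54 mm behind the grasp point. The pads swing forward as they close: fully open they stand 13 mm farther back than shut.
Start: joints at [1.063, 0.276, 1.505, -0, 1.361, -0.121], TCP at [0.217, 0.533, 0.231] pointing down, gripper open.
Joint ranges: [-2.89, 2.89], [-0.75, 2.08], [0.22, 2.7], [-1.18, 4.32], [0.11, 2.71], [-2.7, 2.7]. Speed limits (rad/s): [2.57, 2.57, 3.14, 3.14, 3.14, 3.14].

### API

Orientations are given as a unit quaternion [w, x, y, z].
In Python, from rig import telemetry, imaging, manip, finder gives the robot as it stands.
- The arm moves only by the tool arm_command, never from a script. Its argument "steps" is a list of rows, each a list of 3 entries, a list of its own where there are three numbers: the turn, a rotation vector about the world's x, y, z in rad, then the shift along the world's x, y, z in mm, then the closure in counts, from 0 (fully open) to 255 (shut). In form: [[[rx, ry, rz], [dx, dy, dz], grip], ...]. A call has 1 to 20 rows; each row shifts and turns the commanded pose from where the row before left it; what a row does not reach is not made up. A row lasts 1/8 s, in which the tool goes at most 62.5 mm and 10.7 degrees, less where a joint would pass 70% of its speed; a pose out of reach is approached as far as the arm can. A call is refused whole if a number of a shift passes 62.5 or a number of a turn 0.188, either way. A call with a gripper value outside its range is refused whole. The fingers move at their own pace and stop on an object; "newtons" is the grip in N (left out, the last holds). Time passes only in rows, so rows that do not move let the fingers close. It gives the time, the measured TCP pose, the force and the opening at its end, in the units of the state.
- telemetry.get_state(): the state, without advancing time (a new reading comes with each control period).
- imaging.get_image(name): name is "side" or "top" or "wrist"; returns the picture (400x640x3 uint8, blue, green, red); there is no depth.
- imaging.camera_params(name): a dict with "intrinsics" (3x3 intrinsics, pixels), "R" (3x3) and "t" (3): a world point X has camera coordinates R X + t. Camera axes: x right, y down, z forward; pixel columns grow to the right and rows downward; lengths in m; the calibration is good to about 2 mm. The wrist camera is an equidistant fisheye: a pixel r from the principal point sees the ray r / f radians off the axis. A picture is of the moment at which its call begins: read the wrist's pose just before it. camera_params takes no time and is no camera call; for the wrist camera it gives the pose at the moment of the call.
- manip.sign_off(): hands the job in, once; it reports no verdict.
Trained networks look in the newest picture that a camera, given by its name, has taken for a name from the list of things; names that differ only in an ending like _2 or _b are one class to them, and where a whole thing is asked for, a point or a joint stands for the part that bears it (a point fixed in the world has none). Each returns a list of dicts, best first, with "score" (0 to 1); they miss things now and then, are a little off and sometimes report something else, mostly with a low value. They report only what shows in the picture. A call takes as long as a camera call.
- finder.cut_out(camera, thing): "pixels" (400x640 bool, what is visible of it) and "extent" ([left, top, width, height] in pixels, round what is visible of it).
The state is a dict: "clock": time; "qpos": joint angles; "qd": joint speeds; "effort": joint torques, N m; "position": TCP position; "ee_rot": TCP orientation; "contact_force": force on the tool from outside, world axes, zero at the start; "moment": the same for the moment, N m; "width": finger opening in m.
Only numpy, scipy, OpenCV 4.12 (cv2) and the standard library are available. Lean on these libraries where they do the work, as an engineer would, in place of code of your own. Each camera call takes 0.05 s, during which the arm holds its last target.

### The job

The spool of copper-coated welding wire (black flanges) wobbles on its upright spindle. Rock it to feel the play, pressing the edge of its top flange down on the left (+y) side and then on the right until it stops; then turn the orange hand nut on top clockwise until it just nips the bearing and the play is gone, snug but not forced, and let go of it. Finish by rocking the spool again, left and then right, pressing with about half a kilo (5 N), to prove that it now sits firm. Press gently throughout and leave everything else on the table alone.

Things in the scene. Friction and masses are not known exactly. Their poses are not given: they have to be found in the camera images.
- bearing: the steel thrust bearing on top of the spool (116 mm across, 8 mm high) with the hub that carries it; tips with the spool, does not spin. Origin on the axis at the middle of its top face; but the upper race stands up to 0.6 mm higher or lower from one bearing to the next, so where the nut meets it must be felt
- pivot (a point): the point about which the spool rocks: on the spindle's axis at the top of the thrust bearing, 84 mm above the table; it never moves. z is up along the spindle, x and y are those of the square plywood stand (170 mm wide, 15 mm thick, screwed down); y points to the left, within 0.4 rad of the robot's left
- spool: the spool to adjust: black flanges 200 mm across, 4 mm thick, copper-coated wire between, 50 mm high in all, about 5 kg. Origin on its axis at its underside, 22 mm above the table; the top flange's upper face is 50 mm above that, with an orange cone rim (124 mm across, 4 mm high) and the thrust bearing in its middle. It spins freely. Press it with less than 20 N
- rim_left (a point): the place to press on the left: on the top flange's upper face, 90 mm from the axis along the stand's +y; tips with the spool but does not spin with it. With play the edge gives way under about 1 N, goes down 3 to 6 mm by 5 N, and stops; let go, it comes back level. With the nut snug the edge gives less than 2.5 mm under 5 N
- rim_right (a point): the same place on the right, 90 mm from the axis along the stand's -y
- nut_grip (a point): grip of the orange hand nut: an upright bar 56 mm long (along this point's x), 16 mm thick (along y), 32 mm high, on a round flange. The point is on the spindle's axis, 10 mm below the bar's top and 22 mm above the flange's upper face. The 8 mm steel spindle sticks out of the bar's top by 9 to 12 mm
- nut: the same nut; origin at the centre of the underside of its flange (116 mm across, 4 mm thick). Each radian clockwise from above lowers it by 1.27 mm. It takes 0.06 N m to turn and stays where left. It nips the bearing after 0.8 to 2.1 rad; from there each 0.1 rad adds about 8 N of squeeze and 0.25 N m of torque. Below 3 N it is loose, over 30 N it is forced: the bearing would bind
- spare_spool_mid (a point): leave alone: spare spool with grey flanges and blue filament, 200 mm across, 50 mm high, lying flat on the table; the point is its centre
- drink_mid (a point): leave alone: amber glass bottle with yellow label, 62 mm across, 230 mm high; the point is on its axis 115 mm up
- caliper_mid (a point): leave alone: steel vernier caliper lying flat, 200 mm long; the point is at its middle
- cutter_mid (a point): leave alone: black and red utility knife, 175 mm long, lying flat; the point is at its middle
- driver_mid (a point): leave alone: screwdriver with yellow handle lying flat; the point is at its middle
- tape_mid (a point): leave alone: roll of white paper tape, 100 mm across, 24 mm high, lying flat; the point is at its centre
- brain_mid (a point): leave alone: lobed wooden brain piece, 120 mm by 90 mm, 18 mm thick, lying flat; the point is at its centre

How it is judged:
On the way, in this order (a step that is already met when the one before it is completed fails the run):
1. the spool's left edge is rocked down by at least 2.5 mm (z of rim_left in the frame of pivot below -0.0145 m and contact force between the fingers and spool above 0.3 N and y of the grasp point in the frame of pivot above 0.04 m), for 0.1 s.
2. the spool's right edge is rocked down by at least 2.5 mm (z of rim_right in the frame of pivot below -0.0145 m and contact force between the fingers and spool above 0.3 N and y of the grasp point in the frame of pivot below -0.04 m), for 0.1 s.
3. the nut has been turned down until it nips the level spool's bearing with more than 3 N (contact force between nut and bearing above 3 N and contact force between the fingers and spool below 0.1 N and angle between bearing's own z axis and vertical below 0.01 rad), for 0.2 s.
4. with the nut let go, the left edge is pressed again with at least 3 N and goes down by less than 2.5 mm (z of rim_left in the frame of pivot above -0.0145 m and contact force between the fingers and spool above 3 N and contact force between the fingers and nut below 0.3 N and y of the grasp point in the frame of pivot above 0.04 m), for 0.1 s.
5. with the nut let go, the right edge is pressed again with at least 3 N and goes down by less than 2.5 mm (z of rim_right in the frame of pivot above -0.0145 m and contact force between the fingers and spool above 3 N and contact force between the fingers and nut below 0.3 N and y of the grasp point in the frame of pivot below -0.04 m), for 0.1 s.
At the end, for the whole second after the job is handed in: The nut nips the bearing with 1.5 to 30 N, so that no play is left, the spool is level (within 0.02 rad) and at rest, and the robot has let go (contact force between nut and bearing between 1.5 and 30 N and angle between spool's own z axis and vertical below 0.02 rad and angular speed of spool below 0.1 rad/s); the robot touches nothing.
It fails at once if the spool is pressed with more than 20 N (contact force between any of the fingers, the arm and spool above 20 N).
It fails at once if the nut is forced: held by the fingers while it squeezes the bearing with more than 30 N (contact force between the fingers and nut above 0.5 N and contact force between nut and bearing above 30 N).
It fails at once if another thing on the table is shifted by more than 15 mm (distance of any of spare_spool_mid, drink_mid, caliper_mid, cutter_mid, driver_mid, tape_mid, brain_mid from where it was at the start of the episode above 0.015 m).
It also fails if it takes over 72 s, if anything falls off the work surface, if the arm or the gripper's body presses on something with over 40 N, if the wrist force passes 120 N, or if a joint passes its speed limit or range.

## Working session

There is one attempt and no reset: what is moved stays moved. The work goes in short steps, Python scripts to look and compute and a tool call to move; the robot and the scene stay as the last step left them, time stands still between calls to the robot, and variables do not carry over. Pictures are saved under pics/ and viewed, and the job is handed in when it is done.

Besides the shell and the picture viewer there is one more tool, called after "Request:" as a command line: name --argument value ..., lists and objects as JSON in quotes. arm_command: Moves the arm, as the interface text tells. Its arguments: {"type":"object","properties":{"steps":{"type":"array"},"newtons":{"type":"number"}},"required":["steps"]}

```bash
mkdir -p pics; ls; cat > h.py <<'E'
import numpy as np, cv2
from rig import telemetry, imaging, manip, finder
E
python3 - <<'E'
from h import *
s=telemetry.get_state();print(s)
for n in ["top","side","wrist"]:
    p=imaging.camera_params(n); im=imaging.get_image(n); cv2.imwrite(f"pics/{n}0.png",im)
    print(n,{k:np.round(v,4).tolist() if not isinstance(v,str) else v for k,v in p.items()})
E
```

```text
pics
{'clock': 0.0, 'qpos': array([ 1.06300009e+00,  2.76579572e-01,  1.50615398e+00, -1.70468267e-05,
        1.36072362e+00, -1.20986529e-01]), 'qd': array([ 0.00121241, -0.00036635, -0.00029819, -0.00120236, -0.00084899,
        0.00015433]), 'effort': array([-1.56530132e-03, -4.16769683e+01, -2.45809060e+01, -1.93037686e-04,
        1.07195653e-02, -9.35552649e-07]), 'position': array([0.21664462, 0.53203184, 0.23044022]), 'ee_rot': array([-2.80364127e-04,  1.92199538e-01,  9.81355424e-01, -8.89142389e-04]), 'contact_force': array([-0.69919088, -0.03694663,  0.23982947]), 'moment': array([-9.21193581e-03,  3.01121585e-02,  2.24452845e-05]), 'width': 0.0854218755899751}
top {'intrinsics': [[492.4107, 0.0, 325.486], [0.0, 492.4107, 205.0767], [0.0, 0.0, 1.0]], 'R': [[0.0039, -0.9998, -0.0173], [-0.9933, -0.0019, -0.1151], [0.1151, 0.0176, -0.9932]], 't': [0.0266, 0.4563, 1.7154]}
side {'intrinsics': [[397.2894, 0.0, 323.2059], [0.0, 397.2894, 198.9994], [0.0, 0.0, 1.0]], 'R': [[0.684, -0.7294, -0.0145], [-0.5018, -0.4559, -0.7351], [0.5295, 0.5101, -0.6778]], 't': [-0.3129, 0.3227, 1.0098]}
wrist {'intrinsics': [[309.7069, 0.0, 316.6763], [0.0, 309.7069, 197.6453], [0.0, 0.0, 1.0]], 'R': [[0.3771, 0.9262, -0.0019], [0.8798, -0.3576, 0.3131], [0.2893, -0.1197, -0.9497]], 't': [-0.5748, -0.0397, 0.3804]}
```

View pics/top0.png

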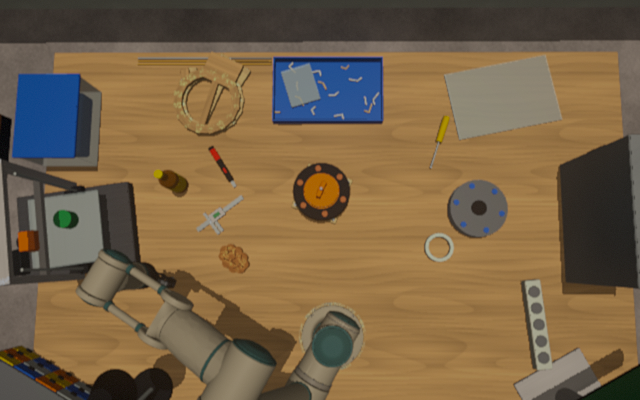

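View pics/side0.png

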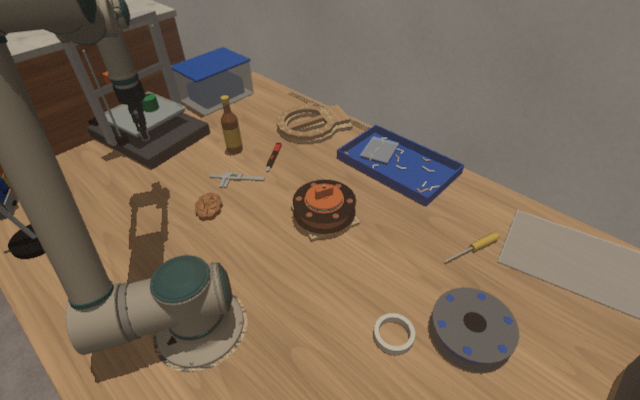

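View pics/wrist0.png

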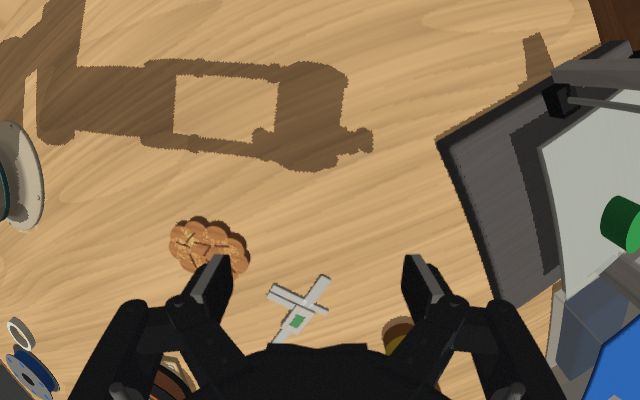

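```bash
python3 - <<'E'
from h import *
for cam in ["top","side"]:
    im=imaging.get_image(cam)
    for th in ["nut","bearing","spool","pivot"]:
        try:
            for d in finder.cut_out(cam,th)[:2]:
                ys,xs=np.nonzero(d["pixels"]); print(cam,th,d["score"],d["extent"],xs.mean(),ys.mean(),len(xs))
                np.save(f"m_{cam}_{th}.npy",d["pixels"]) if d is not None else 0
                break
        except Exception as e: print(cam,th,e)
im=cv2.imread("pics/top0.png")
cv2.imwrite("pics/topz.png",cv2.resize(im[120:320,140:400],None,fx=3,fy=3,interpolation=cv2.INTER_CUBIC)[:600,:780])
im=cv2.imread("pics/side0.png")
cv2.imwrite("pics/sidez.png",cv2.resize(im[100:280,180:420],None,fx=3.3,fy=3.3,interpolation=cv2.INTER_CUBIC))
E
```

```text
top nut 0.5 [292.5, 165.1, 58.3, 56.5] 321.47195253505936 192.2588996763754 1854
top bearing 0.73 [295.3, 160.7, 57.4, 57.4] 321.1892195395845 191.99438517686693 1781
top pivot 0.76 [292.1, 162.1, 55.5, 60.0] 321.7621220764404 192.33029092983458 1753
side nut 0.55 [308.2, 183.3, 35.2, 26.3] 324.04429530201344 195.73154362416108 745
side bearing 0.94 [291.5, 179.6, 65.1, 54.2] 324.37810440952865 209.7339077546883 1973
side spool 0.74 [221.9, 94.0, 23.5, 59.6] 230.496192893401 126.94670050761421 788
side pivot 0.9 [292.3, 179.1, 62.6, 54.6] 324.2404473438956 208.8946877912395 2146
```

The top camera shows the black spool at about (321,192) with the orange nut, and the side camera shows it at (324,207). The grey spare is at (477,208) in the top view. I'll zoom in.

View pics/topz.png

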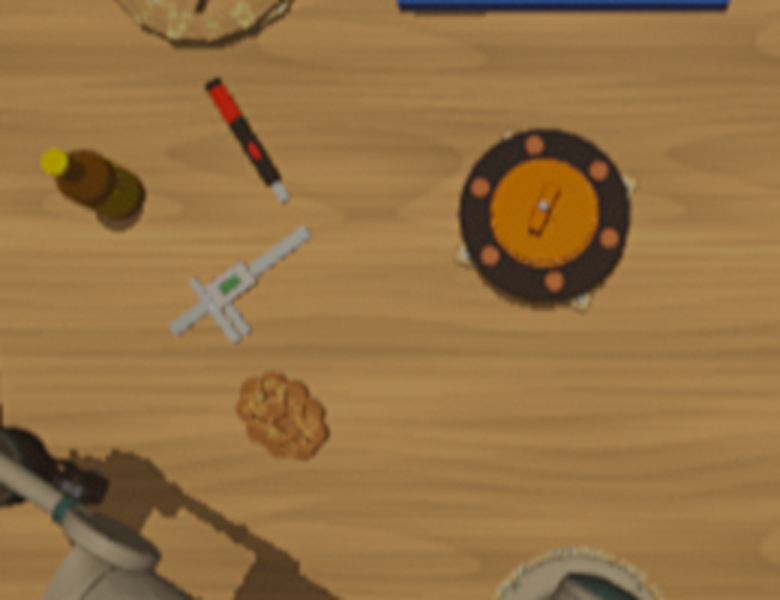

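View pics/sidez.png

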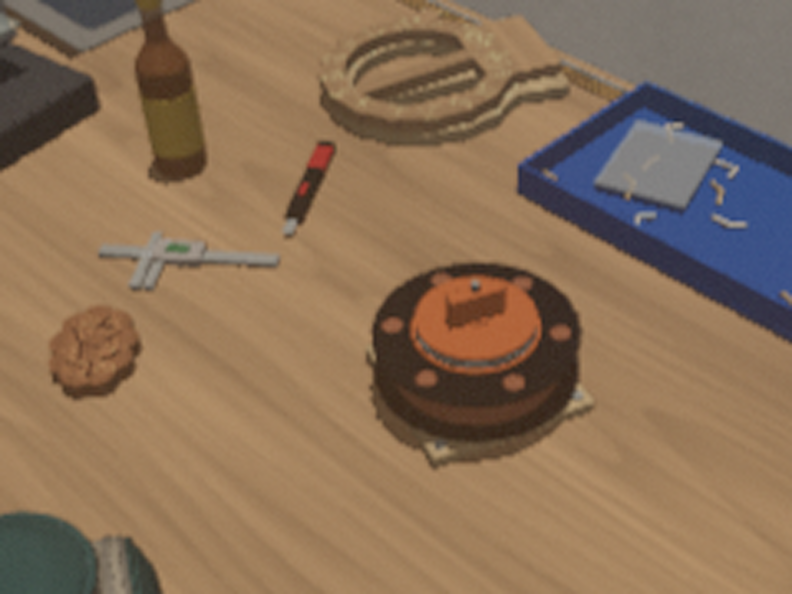

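```bash
cat >> h.py <<'E'
def ray(cam,uv,p=None):
    p=p or imaging.camera_params(cam);K=np.array(p["intrinsics"]);R=np.array(p["R"]);t=np.array(p["t"])
    u=(np.asarray(uv,float)-K[:2,2])/K[0,0]
    if cam=="wrist":
        r=np.hypot(*u); d=np.array([*(u/r*np.sin(r)),np.cos(r)]) if r>0 else np.array([0,0,1.])
    else: d=np.array([*u,1.])
    return -R.T@t, R.T@d
def onz(cam,uv,z,p=None):
    o,d=ray(cam,uv,p); return o+d*(z-o[2])/d[2]
def proj(cam,X,p=None):
    p=p or imaging.camera_params(cam);K=np.array(p["intrinsics"]);c=np.array(p["R"])@np.asarray(X,float)+np.array(p["t"])
    if cam=="wrist":
        n=np.hypot(c[0],c[1]);th=np.arctan2(n,c[2]);u=c[:2]/n*th
    else: u=c[:2]/c[2]
    return u*K[0,0]+K[:2,2]
E
python3 - <<'E'
from h import *
im=cv2.imread("pics/top0.png")
hsv=cv2.cvtColor(im,cv2.COLOR_BGR2HSV)
# orange nut
m=((hsv[...,0]>5)&(hsv[...,0]<20)&(hsv[...,1]>200)).astype(np.uint8)
n,l,st,c=cv2.connectedComponentsWithStats(m)
for i in np.argsort(-st[1:,4])[:4]+1: print(st[i],c[i])
print("nut@z .078..", onz("top",(321.5,191),.088))
m2=(im.max(2)<60).astype(np.uint8)
n,l,st,c=cv2.connectedComponentsWithStats(m2)
for i in range(1,n):
    if 250<c[i][0]<390 and 130<c[i][1]<250 and st[i][4]>100:
        ys,xs=np.nonzero(l==i);h=cv2.convexHull(np.c_[xs,ys].astype(np.int32));e=cv2.fitEllipse(h);print("flange",e,onz("top",e[0],.072))
E
```

```text
[304 173  36  36 992] [321.         190.44657258]
[ 18 231  20  21 335] [ 26.56119403 240.85671642]
[159 171  20  18 221] [169.239819   179.42986425]
[ 36 376  27  16 178] [ 48.66853933 383.38764045]
nut@z .078.. [0.49761538 0.04064934 0.088     ]
flange ((321.1322326660156, 191.64828491210938), (55.20172119140625, 56.548667907714844), 171.8131561279297) [0.49766909 0.04232588 0.072     ]
```

```bash
python3 - <<'E'
from h import *
f=lambda x,y:(x/3+140-.33,y/3+120-.33)
C=[onz("top",f(*p),.015) for p in [(508,135),(633,181),(583,307),(460,262)]]
for c in C: print(c)
print("mid",(C[0]+C[2])/2,(C[1]+C[3])/2)
d=C[1]-C[3];print(np.linalg.norm(d),np.linalg.norm(C[0]-C[2]),170*2**.5, np.arctan2(d[1],d[0]), np.arctan2(*(C[0]-C[2])[1::-1]))
zb=.128-.006
a,b=onz("top",f(553,183),.12),onz("top",f(534,235),.12);print(a,b,np.linalg.norm(a-b),np.degrees(np.arctan2(*(a-b)[1::-1])),(a+b)/2)
print("pin",onz("top",f(544,206),.13))
# side
g=lambda x,y:(x/3.3+180-.35,y/3.3+100-.35)
print("pin tip side",onz("side",g(475,284),.13))
E
```

```text
[0.60380719 0.08798452 0.015     ]
[ 0.54809844 -0.06169816  0.015     ]
[ 0.39721141 -0.00234385  0.015     ]
[0.45044407 0.14385464 0.015     ]
mid [0.5005093  0.04282034 0.015     ] [0.49927126 0.04107824 0.015     ]
0.2275704913928069 0.2254795555839472 240.41630560342617 -1.127281367708383 0.41217765761299496
[0.5281116  0.03155875 0.12      ] [0.46924077 0.0525484  0.12      ] 0.06250072050863714 -19.62304810557366 [0.49867618 0.04205358 0.12      ]
pin [0.50051108 0.04126017 0.13      ]
pin tip side [0.50026425 0.03598432 0.13      ]
```

Request:
arm_command --steps '[[[0,0,0],[28,-49,4],255],[[0,0,0],[28,-49,4],255],[[0,0,0],[28,-49,4],255],[[0,0,0],[28,-49,4],255],[[0,0,0],[28,-49,4],255],[[0,0,0],[28,-49,4],255],[[0,0,0],[28,-49,4],255],[[0,0,0],[28,-49,4],255],[[0,0,0],[28,-49,4],255],[[0,0,0],[28,-49,4],255],[[0,0,0],[0,0,0],255],[[0,0,0],[0,0,0],255]]' --newtons 20

```text
clock: 2.15
position: [0.4965, 0.0428, 0.2711]
ee_rot: [-0.001, 0.193, 0.981, 0.0]
contact_force: [-0.3, -0.7, 0.6]
width: -0.0003
```

```bash
python3 - <<'E'
from h import *
s=telemetry.get_state();print({k:np.round(v,4).tolist() for k,v in s.items()})
import pickle
pickle.dump(imaging.camera_params("wrist"),open("pw1.pkl","wb"))
for n in ["wrist","top","side"]:
    im=imaging.get_image(n); cv2.imwrite(f"pics/{n}1.png",im)
E
```

```text
{'clock': 2.15, 'qpos': [-0.0544, 0.1387, 1.5874, 0.0009, 1.4165, -1.2377], 'qd': [0.0254, -0.0117, 0.0136, 0.0001, -0.002, -0.0015], 'effort': [-0.9538, -33.2208, -25.4068, -0.0861, -0.0717, -0.0018], 'position': [0.4965, 0.0428, 0.2711], 'ee_rot': [-0.0006, 0.1926, 0.9813, 0.0004], 'contact_force': [-0.2832, -0.668, 0.6083], 'moment': [-0.0095, 0.0074, 0.0469], 'width': -0.0003}
```

View pics/wrist1.png

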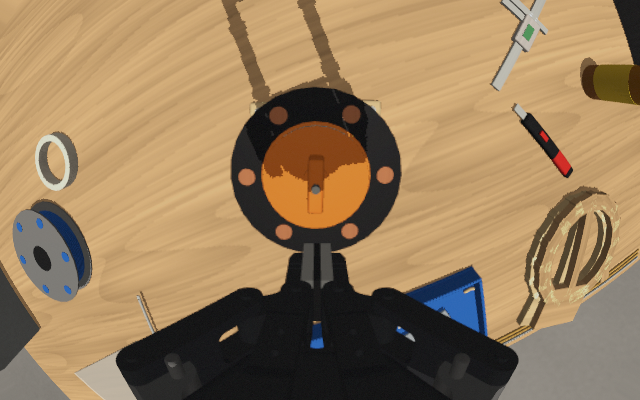

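```bash
python3 - <<'E'
from h import *
import pickle
from scipy.optimize import least_squares
p=pickle.load(open("pw1.pkl","rb"));im=cv2.imread("pics/wrist1.png")
hsv=cv2.cvtColor(im,cv2.COLOR_BGR2HSV)
m=((hsv[...,0]>5)&(hsv[...,0]<20)&(hsv[...,1]>190)).astype(np.uint8);m[:110]=0;m[240:]=0;m[:,:255]=0;m[:,378:]=0
cs=max(cv2.findContours(m,0,1)[0],key=cv2.contourArea)[:,0]
h=cv2.convexHull(cs)[:,0]
print(cv2.fitEllipse(h))
for z in (.088,.086):
    P=np.array([onz("wrist",q,z,p)[:2] for q in h])
    r=least_squares(lambda v:np.hypot(*(P-v[:2]).T)-v[2],[.5,.04,.06],loss="soft_l1",f_scale=.001);print(z,r.x,np.abs(r.fun).max())
print("pin",onz("wrist",(316,189),.132,p))
for a,b in [((250,103),(382,103))]:
    A=onz("wrist",a,.015,p);B=onz("wrist",b,.015,p);print(A,B,np.linalg.norm(A-B),np.arctan2(*(B-A)[1::-1]))
z=cv2.resize(im[80:260,220:420],None,fx=3.3,fy=3.3,interpolation=cv2.INTER_CUBIC);cv2.imwrite("pics/wz1.png",z)
E
```

```text
((315.4496154785156, 174.24871826171875), (107.19982147216797, 108.37506103515625), 93.1998062133789)
0.088 [0.49762992 0.04155504 0.05985529] 0.0010368582448929409
0.086 [0.49809775 0.04135476 0.06022343] 0.0010435954232869207
pin [0.49883908 0.04191329 0.132     ]
[ 0.39176766 -0.00620207  0.015     ] [0.4559063  0.15076271 0.015     ] 0.1695632812902941 1.1828827559529165
```

View pics/wz1.png

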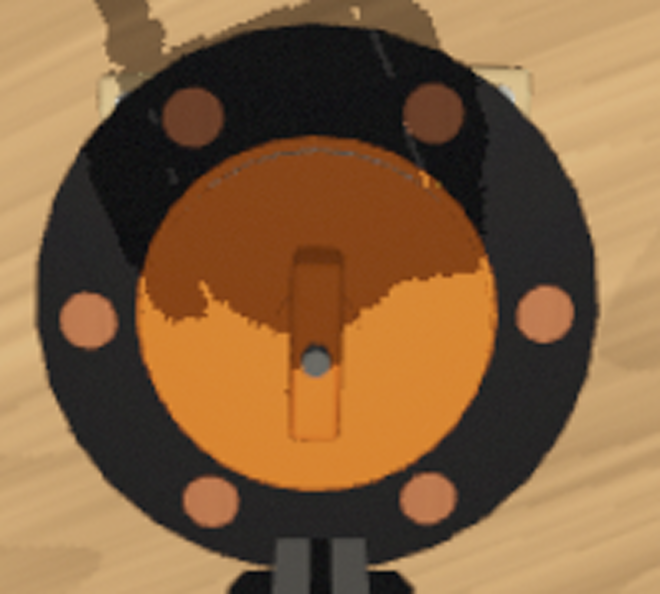

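```bash
python3 - <<'E'
from h import *
import pickle
p=pickle.load(open("pw1.pkl","rb"))
f=lambda x,y:(x/3.3+220-.35,y/3.3+80-.35)
a=onz("wrist",f(317.5,264),.1215,p);b=onz("wrist",f(315,440),.1215,p);print(a,b,np.linalg.norm(a-b),np.degrees(np.arctan2(*(b-a)[1::-1])),(a+b)/2)
c=onz("wrist",f(291,350),.1215,p);d=onz("wrist",f(341,350),.1215,p);print(np.linalg.norm(c-d),(c+d)/2)
ax=np.array([.4995,.0413]);y=np.array([np.cos(1.183),np.sin(1.183)])
print(ax+.09*y,ax-.09*y)
E
```

```text
[0.4744983  0.05169887 0.1215    ] [0.52473793 0.03032637 0.1215    ] 0.0545967354782855 -23.04543813433826 [0.49961812 0.04101262 0.1215    ]
0.014846395626231634 [0.49839137 0.04144746 0.1215    ]
[0.53353344 0.12461702] [ 0.46546656 -0.04201702]
```

Request:
arm_command --steps '[[[0,0,0],[18.5,41,-30],255],[[0,0,0],[18.5,41,-30],255],[[0,0,0],[0,0,-50],255],[[0,0,0],[0,0,-45],255],[[0,0,0],[0,0,-21],255],[[0,0,0],[0,0,-8],255],[[0,0,0],[0,0,0],255],[[0,0,0],[0,0,0],255]]'

```text
clock: 3.3
position: [0.5348, 0.125, 0.0886]
ee_rot: [0.001, 0.192, 0.981, 0.0]
contact_force: [0.5, 0.8, -0.3]
width: -0.0002
```

```bash
cat > st.py <<'E'
from h import *
s=telemetry.get_state();print({k:np.round(s[k],4).tolist() for k in ["clock","qpos","position","ee_rot","contact_force","moment","width"]})
E
python3 st.py; python3 - <<'E'
from h import *
im=imaging.get_image("side");cv2.imwrite("pics/s2.png",cv2.resize(im[100:280,200:440],None,fx=3.3,fy=3.3))
E
```

```text
{'clock': 3.3, 'qpos': [0.1027, 0.3545, 1.7743, 0.0001, 1.0101, -1.0818], 'position': [0.5348, 0.125, 0.0886], 'ee_rot': [0.0013, 0.192, 0.9814, 0.0005], 'contact_force': [0.4643, 0.7638, -0.265], 'moment': [-0.043, -0.0403, 0.0115], 'width': -0.0002}
```

View pics/s2.png

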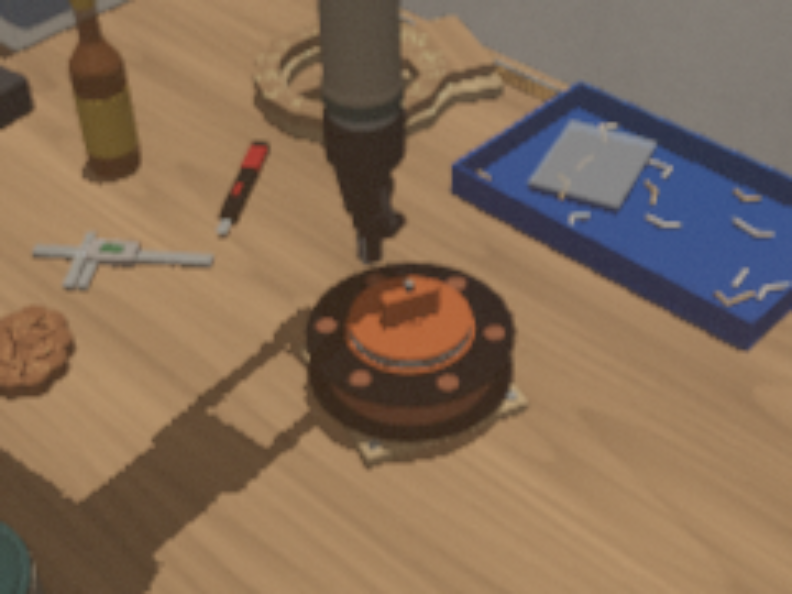

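Request:
arm_command --steps '[[[0,0,0],[-1,0,-8],255],[[0,0,0],[0,0,-4],255],[[0,0,0],[0,0,-1],255],[[0,0,0],[0,0,0],255],[[0,0,0],[0,0,0],255]]'

```text
clock: 3.98
position: [0.5331, 0.1245, 0.0744]
ee_rot: [0.0, 0.192, 0.981, 0.0]
contact_force: [0.4, -0.7, 0.4]
width: 0.0002
```

Request:
arm_command --steps '[[[0,0,0],[0,0,-1],255],[[0,0,0],[0,0,-1],255],[[0,0,0],[0,0,0],255],[[0,0,0],[0,0,0],255]]'

```text
clock: 4.47
position: [0.5329, 0.1246, 0.0723]
ee_rot: [0.0, 0.192, 0.981, 0.0]
contact_force: [-0.2, 1.7, 0.3]
width: 0.0
```

Request:
arm_command --steps '[[[0,0,0],[0,0,-1],255],[[0,0,0],[0,0,-1],255],[[0,0,0],[0,0,0],255]]'

```text
clock: 4.85
position: [0.5328, 0.1245, 0.0702]
ee_rot: [-0.0, 0.192, 0.981, 0.0]
contact_force: [-0.6, 0.4, 0.3]
width: -0.0003
```

Request:
arm_command --steps '[[[0,0,0],[0,0,-1],255],[[0,0,0],[0,0,0],255]]'

```text
clock: 5.1
position: [0.5329, 0.1245, 0.0693]
ee_rot: [-0.0, 0.192, 0.981, 0.0]
contact_force: [-0.7, -0.2, -0.3]
width: -0.0001
```

Request:
arm_command --steps '[[[0,0,0],[0,0,-1],255],[[0,0,0],[0,0,0],255]]'

```text
clock: 5.35
position: [0.533, 0.1244, 0.0684]
ee_rot: [0.0, 0.192, 0.981, -0.0]
contact_force: [-0.1, -0.6, 1.9]
width: -0.0002
```

Request:
arm_command --steps '[[[0,0,0],[0,0,-0.7],255],[[0,0,0],[0,0,0],255]]'

```text
clock: 5.6
position: [0.533, 0.1244, 0.0678]
ee_rot: [0.0, 0.192, 0.981, -0.0]
contact_force: [-0.3, -0.7, 2.9]
width: -0.0
```

```bash
python3 st.py; python3 - <<'E'
from h import *
im=imaging.get_image("side");cv2.imwrite("pics/s3.png",cv2.resize(im[150:250,260:380],None,fx=6,fy=6,interpolation=cv2.INTER_CUBIC))
E
```

```text
{'clock': 5.6, 'qpos': [0.1023, 0.3767, 1.8018, -0.0002, 0.9628, -1.0817], 'position': [0.533, 0.1244, 0.0678], 'ee_rot': [0.0002, 0.1922, 0.9814, -0.0], 'contact_force': [-0.2834, -0.6914, 2.8904], 'moment': [-0.1947, 0.0814, -0.0031], 'width': -0.0}
```

View pics/s3.png

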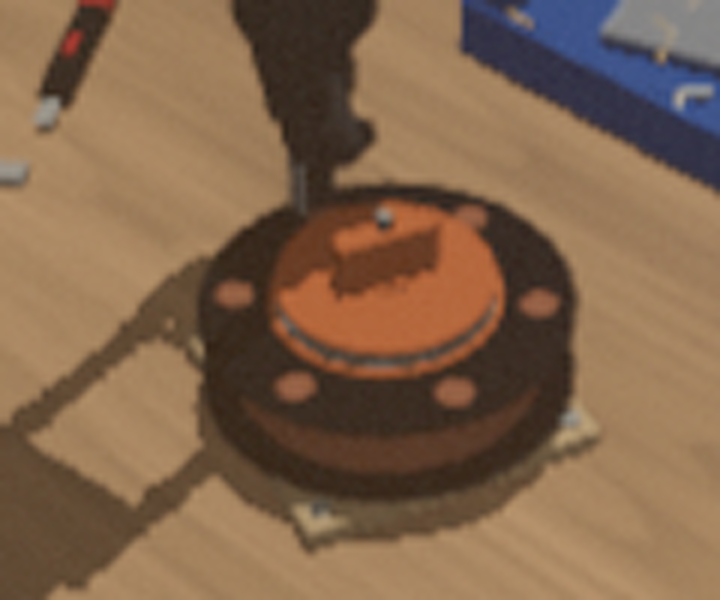

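Request:
arm_command --steps '[[[0,0,0],[0,0,-0.7],255],[[0,0,0],[0,0,0],255]]'

```text
clock: 5.9
position: [0.5331, 0.1244, 0.0672]
ee_rot: [0.0, 0.192, 0.981, -0.0]
contact_force: [-1.2, -1.2, 5.6]
width: 0.0005
```

Request:
arm_command --steps '[[[0,0,0],[0,0,-0.7],255],[[0,0,0],[0,0,0],255]]'

```text
clock: 6.15
position: [0.5332, 0.1243, 0.0667]
ee_rot: [0.0, 0.192, 0.981, -0.0]
contact_force: [-1.1, -1.8, 6.7]
width: -0.0
```

Request:
arm_command --steps '[[[0,0,0],[0,0,-0.6],255],[[0,0,0],[0,0,0],255],[[0,0,0],[0,0,0],255]]'

```text
clock: 6.52
position: [0.5333, 0.1242, 0.0663]
ee_rot: [0.001, 0.192, 0.981, -0.0]
contact_force: [-1.3, -2.1, 8.3]
width: -0.0003
```

```bash
python3 st.py; python3 - <<'E'
from h import *
im=imaging.get_image("side");cv2.imwrite("pics/s4.png",cv2.resize(im[150:250,260:380],None,fx=6,fy=6,interpolation=cv2.INTER_CUBIC))
a=cv2.imread("pics/side1.png")
cv2.imwrite("pics/s4d.png",cv2.resize(cv2.absdiff(a,im)[150:250,260:380]*3,None,fx=6,fy=6))
E
```

```text
{'clock': 6.525, 'qpos': [0.1022, 0.3784, 1.8036, -0.0008, 0.9586, -1.0817], 'position': [0.5333, 0.1242, 0.0663], 'ee_rot': [0.0006, 0.1921, 0.9814, -0.0002], 'contact_force': [-1.3205, -2.1038, 8.3235], 'moment': [-0.4955, 0.2636, -0.0232], 'width': -0.0003}
```

View pics/s4.png

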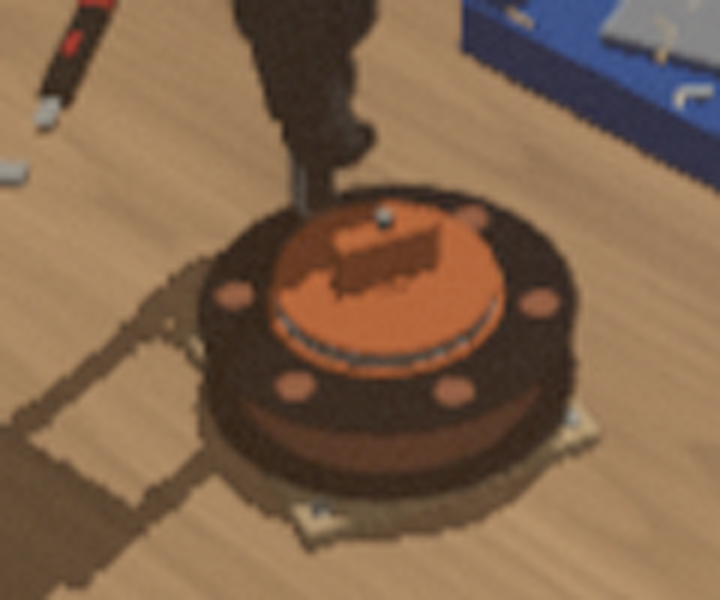

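Request:
arm_command --steps '[[[0,0,0],[0,0,10],255],[[0,0,0],[0,0,45],255],[[0,0,0],[0,0,45],255],[[0,0,0],[-17,-41.5,0],255],[[0,0,0],[-17,-41.5,0],255],[[0,0,0],[-17,-41.5,0],255],[[0,0,0],[-17,-41.5,0],255],[[0,0,0],[0,0,-45],255],[[0,0,0],[0,0,-35],255],[[0,0,0],[0,0,-9],255],[[0,0,0],[0,0,0],255],[[0,0,0],[0,0,0],255]]'

```text
clock: 8.07
position: [0.4662, -0.0415, 0.0779]
ee_rot: [0.001, 0.192, 0.981, 0.0]
contact_force: [1.1, -0.5, -0.4]
width: 0.0002
```

Request:
arm_command --steps '[[[0,0,0],[0,0,-2],255],[[0,0,0],[0,0,-2],255],[[0,0,0],[0,0,-2],255],[[0,0,0],[0,0,-2],255],[[0,0,0],[0,0,0],255]]'

```text
clock: 8.7
position: [0.4651, -0.0414, 0.0686]
ee_rot: [0.0, 0.192, 0.981, 0.0]
contact_force: [0.5, 0.7, 0.2]
width: -0.0001
```

Request:
arm_command --steps '[[[0,0,0],[0,0,-1],255],[[0,0,0],[0,0,-1],255],[[0,0,0],[0,0,0],255]]'

```text
clock: 9.07
position: [0.4656, -0.0415, 0.0671]
ee_rot: [0.001, 0.192, 0.981, 0.0]
contact_force: [-0.3, 0.3, 5.5]
width: 0.0
```

Request:
arm_command --steps '[[[0,0,0],[0,0,-0.7],255],[[0,0,0],[0,0,0],255]]'

```text
clock: 9.32
position: [0.4659, -0.0415, 0.0667]
ee_rot: [0.001, 0.192, 0.981, 0.0]
contact_force: [0.6, 2.3, 6.1]
width: 0.0001
```

Request:
arm_command --steps '[[[0,0,0],[0,0,-0.6],255],[[0,0,0],[0,0,0],255],[[0,0,0],[0,0,0],255]]'

```text
clock: 9.7
position: [0.4661, -0.0415, 0.0663]
ee_rot: [0.001, 0.192, 0.981, 0.0]
contact_force: [0.4, 1.1, 8.5]
width: 0.0002
```

Request:
arm_command --steps '[[[0,0,0],[0,0,10],255],[[0,0,0],[0,0,50],200],[[0,0,0],[0,0,50],100],[[0,0,0],[17,41.5,0],0],[[0,0,0],[16.5,41.5,0],0],[[0,0,0],[0,0,0],0],[[0,0,0],[0,0,0],0]]'

```text
clock: 10.58
position: [0.4977, 0.0412, 0.1751]
ee_rot: [-0.001, 0.192, 0.981, -0.001]
contact_force: [0.3, 0.4, 0.2]
width: 0.0855
```

```bash
python3 st.py; python3 - <<'E'
from h import *
import pickle
pickle.dump(imaging.camera_params("wrist"),open("pw5.pkl","wb"))
im=imaging.get_image("wrist");cv2.imwrite("pics/w5.png",im)
E
```

```text
{'clock': 10.575, 'qpos': [-0.0562, 0.2037, 1.7515, -0.0009, 1.1877, -1.2407], 'position': [0.4977, 0.0412, 0.1751], 'ee_rot': [-0.0006, 0.1918, 0.9814, -0.0005], 'contact_force': [0.2714, 0.3935, 0.1931], 'moment': [-0.0145, 0.0007, 0.0048], 'width': 0.0855}
```

View pics/w5.png

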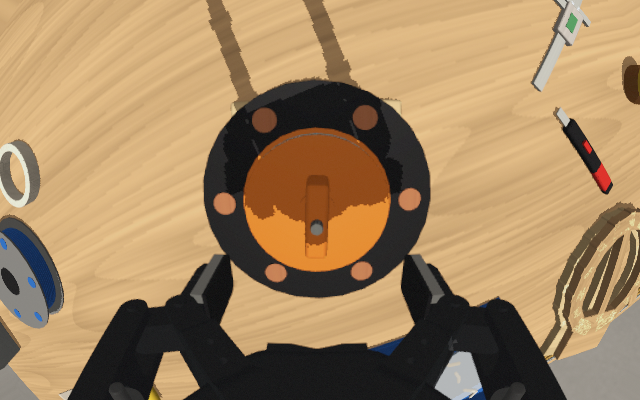

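The bar sits at column 317, midway between the fingertips (230 and 405), and the pin is at (317,228).

```bash
python3 - <<'E'
from h import *
import pickle
p=pickle.load(open("pw5.pkl","rb"))
for z in (.131,.134): print(onz("wrist",(316.5,228.5),z,p))
a=onz("wrist",(317,186),.1215,p);b=onz("wrist",(316,258),.1215,p);print((a+b)/2,np.linalg.norm(a-b),np.degrees(np.arctan2(*(b-a)[1::-1])))
E
```

```text
[0.49907193 0.04121356 0.131     ]
[0.49784227 0.04172004 0.134     ]
[0.49966684 0.04093293 0.1215    ] 0.053832074475522566 -22.851878801425705
```

Request:
arm_command --steps '[[[0,0,0],[1.5,0,-40],0],[[0,0,0],[0,0,-28],0],[[0,0,0],[0,0,-10],0],[[0,0,0],[0,0,0],0],[[0,0,0],[0,0,0],0]]'

```text
clock: 11.25
position: [0.5009, 0.0412, 0.0984]
ee_rot: [0.001, 0.192, 0.981, 0.0]
contact_force: [0.9, 0.0, 0.3]
width: 0.0853
```

Request:
arm_command --steps '[[[0,0,0],[0,0,0],160],[[0,0,0],[0,0,0],190],[[0,0,0],[0,0,0],220],[[0,0,0],[0,0,0],255],[[0,0,0],[0,0,0],255]]' --newtons 50

```text
clock: 11.88
position: [0.4995, 0.0403, 0.0978]
ee_rot: [-0.0, 0.192, 0.981, -0.001]
contact_force: [-2.5, -4.3, 4.5]
width: 0.0151
```

```bash
python3 st.py; python3 - <<'E'
from h import *
im=imaging.get_image("side");cv2.imwrite("pics/s6.png",cv2.resize(im[150:250,260:380],None,fx=6,fy=6,interpolation=cv2.INTER_CUBIC))
E
```

```text
{'clock': 11.875, 'qpos': [-0.0565, 0.2828, 1.8615, -0.003, 0.9978, -1.2399], 'position': [0.4995, 0.0403, 0.0978], 'ee_rot': [-0.0001, 0.1917, 0.9815, -0.0013], 'contact_force': [-2.4833, -4.3383, 4.5057], 'moment': [-0.6935, 0.3552, -0.0113], 'width': 0.0151}
```

View pics/s6.png

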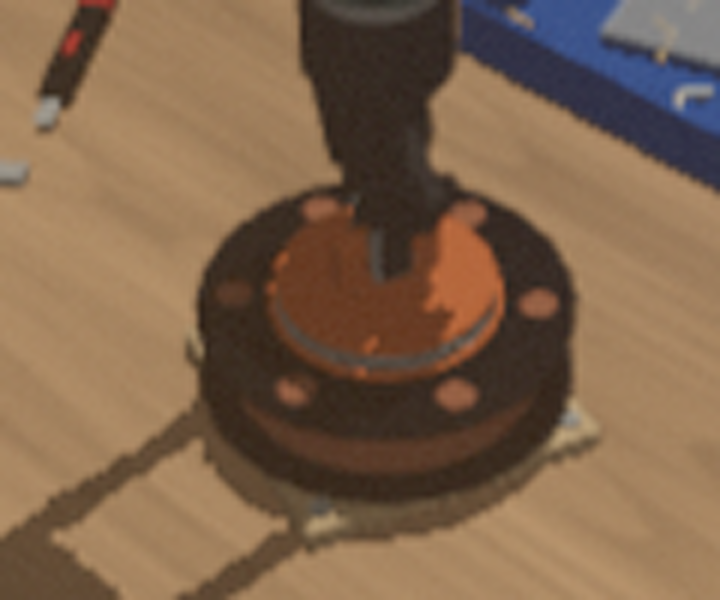

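Request:
arm_command --steps '[[[0,0,0],[-0.4,-0.8,0.5],255],[[0,0,-0.15],[0,0,-0.19],255],[[0,0,-0.15],[0,0,-0.19],255],[[0,0,-0.15],[0,0,-0.19],255],[[0,0,-0.1],[0,0,-0.13],255],[[0,0,0],[0,0,0],255],[[0,0,0],[0,0,0],255]]'

```text
clock: 12.8
position: [0.5, 0.0409, 0.0971]
ee_rot: [0.0, 0.451, 0.893, 0.0]
contact_force: [2.0, -0.8, -0.4]
width: 0.015
```

```bash
cat > yw.py <<'E'
from h import *
from scipy.spatial.transform import Rotation as Ro
s=telemetry.get_state();q=s["ee_rot"];R=Ro.from_quat([q[1],q[2],q[3],q[0]]).as_matrix()
print("t",round(s["clock"],2),"yaw_y",round(np.arctan2(R[1,1],R[0,1]),4),"tilt",np.round(R[:2,2],4),"pos",np.round(s["position"],4),"F",np.round(s["contact_force"],1),"M",np.round(s["moment"],3),"e6",s["effort"][5].round(3),"q6",s["qpos"][5].round(4),"w",s["width"])
E
python3 yw.py
```

```text
t 12.8 yaw_y 0.6351 tilt [0.001  0.0004] pos [0.5    0.0409 0.0971] F [ 2.  -0.8 -0.4] M [-0.19  -0.21  -0.041] e6 -0.063 q6 -0.6929 w 0.015018072260910837
```

Request:
arm_command --steps '[[[0,0,-0.1],[0,0,-0.13],255],[[0,0,-0.1],[0,0,-0.13],255],[[0,0,0],[0,0,0],255],[[0,0,0],[0,0,0],255]]'

```text
clock: 13.3
position: [0.5002, 0.041, 0.0969]
ee_rot: [0.0, 0.538, 0.843, 0.001]
contact_force: [3.2, -0.5, -2.7]
width: 0.0154
```

```bash
python3 yw.py
```

```text
t 13.3 yaw_y 0.4355 tilt [0.0015 0.0006] pos [0.5002 0.041  0.0969] F [ 3.2 -0.5 -2.7] M [ 0.065 -0.534 -0.054] e6 -0.042 q6 -0.4934 w 0.015395855177840655
```

Request:
arm_command --steps '[[[0,0,-0.1],[0,0,-0.13],255],[[0,0,0],[0,0,0],255],[[0,0,0],[0,0,0],255]]'

```text
clock: 13.68
position: [0.5004, 0.041, 0.0968]
ee_rot: [0.001, 0.579, 0.815, 0.001]
contact_force: [4.3, 1.2, -3.1]
width: 0.0148
```

```bash
python3 yw.py
```

```text
t 13.68 yaw_y 0.3356 tilt [0.0018 0.0006] pos [0.5004 0.041  0.0968] F [ 4.3  1.2 -3.1] M [ 0.205 -0.834 -0.025] e6 -0.037 q6 -0.3934 w 0.014766596915906286
```

Request:
arm_command --steps '[[[0,0,-0.1],[0,0,-0.13],255],[[0,0,0],[0,0,0],255],[[0,0,0],[0,0,0],255]]'

```text
clock: 14.05
position: [0.5005, 0.0411, 0.0966]
ee_rot: [0.001, 0.619, 0.785, 0.001]
contact_force: [4.9, 2.2, -3.7]
width: 0.015
```

```bash
python3 yw.py
```

```text
t 14.05 yaw_y 0.2351 tilt [0.0021 0.0007] pos [0.5005 0.0411 0.0966] F [ 4.9  2.2 -3.7] M [ 0.22  -0.937 -0.06 ] e6 -0.07 q6 -0.293 w 0.015039588186639655
```

Request:
arm_command --steps '[[[0,0,-0.1],[1,0.3,-0.7],255],[[0,0,0],[0,0,0],255],[[0,0,0],[0,0,0],255]]'

```text
clock: 14.42
position: [0.5007, 0.0411, 0.0964]
ee_rot: [0.0, 0.657, 0.753, 0.0]
contact_force: [1.6, 0.9, 3.4]
width: 0.015
```

```bash
python3 yw.py
```

```text
t 14.43 yaw_y 0.1359 tilt [0.0009 0.0001] pos [0.5007 0.0411 0.0964] F [1.6 0.9 3.4] M [ 0.181 -0.349 -0.019] e6 -0.043 q6 -0.1927 w 0.014964516596301262
```

Request:
arm_command --steps '[[[0,0,-0.1],[0,0,-0.13],255],[[0,0,0],[0,0,0],255],[[0,0,0],[0,0,0],255]]'

```text
clock: 14.8
position: [0.5009, 0.0411, 0.0963]
ee_rot: [0.0, 0.694, 0.72, 0.0]
contact_force: [2.0, 0.7, 4.8]
width: 0.0153
```

```bash
python3 yw.py
```

```text
t 14.8 yaw_y 0.0362 tilt [0.0011 0.0001] pos [0.5009 0.0411 0.0963] F [2.  0.7 4.8] M [ 0.18  -0.369 -0.095] e6 -0.087 q6 -0.0932 w 0.015271245951505114
```

Request:
arm_command --steps '[[[0,0,-0.1],[0,0,-0.13],255],[[0,0,0],[0,0,0],255],[[0,0,0],[0,0,0],255]]'

```text
clock: 15.18
position: [0.501, 0.0411, 0.0962]
ee_rot: [0.0, 0.729, 0.684, 0.001]
contact_force: [0.5, 1.5, 5.2]
width: 0.0152
```

```bash
python3 yw.py
```

```text
t 15.18 yaw_y -0.0635 tilt [0.0014 0.    ] pos [0.501  0.0411 0.0962] F [0.5 1.5 5.2] M [ 0.206 -0.398 -0.009] e6 -0.001 q6 0.0067 w 0.015168772636560713
```

Request:
arm_command --steps '[[[0,0,-0.1],[0,0,0.2],255],[[0,0,0],[0,0,0],255],[[0,0,0],[0,0,0],255]]'

```text
clock: 15.55
position: [0.5011, 0.0411, 0.0961]
ee_rot: [0.0, 0.762, 0.647, 0.001]
contact_force: [3.2, 1.5, 4.4]
width: 0.0155
```

```bash
python3 yw.py
```

```text
t 15.55 yaw_y -0.1635 tilt [ 0.0014 -0.0001] pos [0.5011 0.0411 0.0961] F [3.2 1.5 4.4] M [ 0.228 -0.675  0.261] e6 0.247 q6 0.1067 w 0.015471791849295568
```

Request:
arm_command --steps '[[[0,0,-0.1],[0,0,-0.13],255],[[0,0,0],[0,0,0],255],[[0,0,0],[0,0,0],255]]'

```text
clock: 15.92
position: [0.5013, 0.041, 0.096]
ee_rot: [0.001, 0.794, 0.608, 0.001]
contact_force: [4.3, 1.4, 5.5]
width: 0.0149
```

```bash
python3 yw.py
```

```text
t 15.93 yaw_y -0.2636 tilt [ 0.0018 -0.0002] pos [0.5013 0.041  0.096 ] F [4.3 1.4 5.5] M [ 0.231 -0.81   0.5  ] e6 0.494 q6 0.2069 w 0.014920079202804436
```

Request:
arm_command --steps '[[[0,0,-0.08],[0,0,-0.1],255],[[0,0,0],[0,0,0],255],[[0,0,0],[0,0,0],255]]'

```text
clock: 16.3
position: [0.5014, 0.041, 0.096]
ee_rot: [0.001, 0.817, 0.576, 0.001]
contact_force: [4.7, 1.2, 4.8]
width: 0.0151
```

```bash
python3 yw.py
```

```text
t 16.3 yaw_y -0.343 tilt [ 0.002  -0.0003] pos [0.5014 0.041  0.096 ] F [4.7 1.2 4.8] M [ 0.18  -0.891  0.635] e6 0.645 q6 0.2864 w 0.015146536015006162
```

Request:
arm_command --steps '[[[0,0,0.1],[0.5,0,0.3],255],[[0,0,0],[0,0,0],255],[[0,0,0],[0,0,0],255],[[0,0,0],[0,0,0],255]]'

```text
clock: 16.8
position: [0.5013, 0.041, 0.096]
ee_rot: [0.0, 0.789, 0.614, 0.0]
contact_force: [4.3, 0.6, 4.9]
width: 0.0151
```

```bash
python3 yw.py
```

```text
t 16.8 yaw_y -0.2478 tilt [0.0007 0.0003] pos [0.5013 0.041  0.096 ] F [4.3 0.6 4.9] M [ 0.12  -0.76  -0.408] e6 -0.397 q6 0.1906 w 0.015117876850539927
```

Request:
arm_command --steps '[[[0,0,0],[0,0,0],150],[[0,0,0],[0,0,0],60],[[0,0,0],[0,0,0],0],[[0,0,0],[0,0,0],0],[[0,0,0],[0,0,30],0],[[0,0,0],[0,0,45],0],[[0,0,0],[0,0,0],255],[[0,0,0],[0,0,0],255],[[0,0,0],[0,0,0],255]]' --newtons 20

```text
clock: 17.92
position: [0.4999, 0.0411, 0.1696]
ee_rot: [-0.001, 0.789, 0.615, -0.001]
contact_force: [-1.1, -0.0, -0.1]
width: 0.0322
```

```bash
python3 yw.py; python3 - <<'E'
from h import *
im=imaging.get_image("wrist");cv2.imwrite("pics/w7.png",im)
E
```

```text
t 17.93 yaw_y -0.246 tilt [-0.0028  0.0001] pos [0.4999 0.0411 0.1696] F [-1.1 -0.  -0.1] M [ 0.055  0.008 -0.02 ] e6 -0.0 q6 0.1893 w 0.03216131679553591
```

View pics/w7.png

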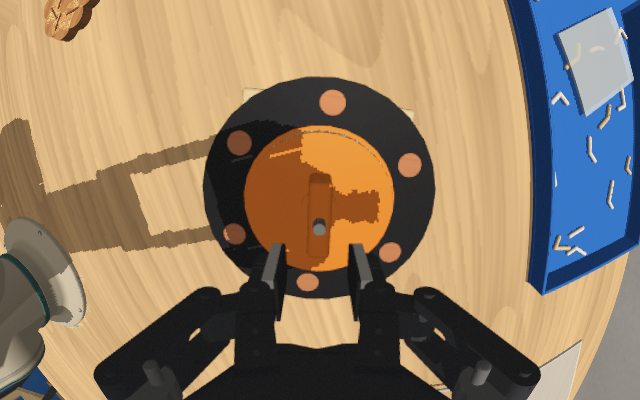

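The nut stayed where it was released: the bar is still upright in the image at column 318, and the pin is at (318,229). Next I prove the left side.

Request:
arm_command --steps '[[[0,0,0],[17,41.5,0],255],[[0,0,0],[17,41.5,0],255],[[0,0,0],[0,0,-45],255],[[0,0,0],[0,0,-38],255],[[0,0,0],[0,0,-10],255],[[0,0,0],[0,0,0],255],[[0,0,0],[0,0,0],255]]'

```text
clock: 18.85
position: [0.5363, 0.124, 0.0793]
ee_rot: [0.001, 0.789, 0.615, 0.001]
contact_force: [-0.0, 0.2, 0.1]
width: 0.0002
```

Request:
arm_command --steps '[[[0,0,0],[0,0,-1],255],[[0,0,0],[0,0,-1],255],[[0,0,0],[0,0,0],255],[[0,0,0],[0,0,0],255]]'

```text
clock: 19.35
position: [0.535, 0.124, 0.076]
ee_rot: [0.0, 0.789, 0.615, 0.0]
contact_force: [-1.3, -0.8, 0.1]
width: -0.0002
```

Request:
arm_command --steps '[[[0,0,0],[0,0,-1],255],[[0,0,0],[0,0,-1],255],[[0,0,0],[0,0,-1],255],[[0,0,0],[0,0,0],255],[[0,0,0],[0,0,0],255]]'

```text
clock: 19.98
position: [0.535, 0.124, 0.0729]
ee_rot: [0.0, 0.789, 0.615, 0.0]
contact_force: [-0.4, 0.2, 0.6]
width: -0.0002
```

Request:
arm_command --steps '[[[0,0,0],[0,0,-0.7],255],[[0,0,0],[0,0,0],255],[[0,0,0],[0,0,0],255]]'

```text
clock: 20.35
position: [0.535, 0.124, 0.0722]
ee_rot: [0.0, 0.789, 0.615, 0.0]
contact_force: [-0.1, 0.2, -0.2]
width: 0.0001
```

Request:
arm_command --steps '[[[0,0,0],[0,0,-0.7],255],[[0,0,0],[0,0,0],255],[[0,0,0],[0,0,0],255]]'

```text
clock: 20.72
position: [0.535, 0.124, 0.0715]
ee_rot: [0.0, 0.789, 0.615, -0.0]
contact_force: [-0.4, -0.2, 0.4]
width: -0.0
```

Request:
arm_command --steps '[[[0,0,0],[0,0,-0.6],255],[[0,0,0],[0,0,0],255],[[0,0,0],[0,0,0],255]]'

```text
clock: 21.1
position: [0.5351, 0.1241, 0.071]
ee_rot: [0.0, 0.789, 0.615, 0.0]
contact_force: [0.4, -0.5, 0.9]
width: 0.0003
```

Request:
arm_command --steps '[[[0,0,0],[0,0,-0.6],255],[[0,0,0],[0,0,0],255],[[0,0,0],[0,0,0],255]]'

```text
clock: 21.48
position: [0.5351, 0.124, 0.0705]
ee_rot: [0.0, 0.789, 0.615, 0.0]
contact_force: [-0.1, 0.1, 2.5]
width: -0.0002
```

Request:
arm_command --steps '[[[0,0,0],[0,0,-0.5],255],[[0,0,0],[0,0,0],255],[[0,0,0],[0,0,0],255]]'

```text
clock: 21.85
position: [0.5351, 0.124, 0.07]
ee_rot: [0.0, 0.788, 0.615, 0.0]
contact_force: [0.5, -0.2, 3.2]
width: -0.0001
```

Request:
arm_command --steps '[[[0,0,0],[0,0,-0.4],255],[[0,0,0],[0,0,0],255],[[0,0,0],[0,0,0],255],[[0,0,0],[0,0,0],255]]'

```text
clock: 22.35
position: [0.5352, 0.1239, 0.0697]
ee_rot: [0.0, 0.788, 0.615, 0.0]
contact_force: [-0.8, -1.3, 5.4]
width: 0.0001
```

```bash
python3 yw.py
```

```text
t 22.35 yaw_y -0.2459 tilt [ 0.0005 -0.0002] pos [0.5352 0.1239 0.0697] F [-0.8 -1.3  5.4] M [-0.218  0.144 -0.015] e6 -0.003 q6 0.3471 w 5.574853500150725e-05
```

Request:
arm_command --steps '[[[0,0,0],[0,0,-0.4],255],[[0,0,0],[0,0,0],255],[[0,0,0],[0,0,0],255],[[0,0,0],[0,0,0],255]]'

```text
clock: 22.85
position: [0.5353, 0.1239, 0.0694]
ee_rot: [0.0, 0.788, 0.615, 0.0]
contact_force: [-0.4, -0.6, 6.8]
width: -0.0
```

```bash
python3 yw.py
```

```text
t 22.85 yaw_y -0.2459 tilt [ 0.0007 -0.0003] pos [0.5353 0.1239 0.0694] F [-0.4 -0.6  6.8] M [-0.257  0.172  0.025] e6 -0.006 q6 0.3472 w -4.343188613989334e-05
```

Request:
arm_command --steps '[[[0,0,0],[0,0,10],255],[[0,0,0],[0,0,45],255],[[0,0,0],[0,0,45],255],[[0,0,0],[-17,-41.5,0],255],[[0,0,0],[-17,-41.5,0],255],[[0,0,0],[-17,-41.5,0],255],[[0,0,0],[-17,-41.5,0],255],[[0,0,0],[0,0,-45],255],[[0,0,0],[0,0,-38],255],[[0,0,0],[0,0,-12],255],[[0,0,0],[0,0,0],255],[[0,0,0],[0,0,0],255]]'

```text
clock: 24.35
position: [0.4683, -0.042, 0.0752]
ee_rot: [0.001, 0.788, 0.615, 0.001]
contact_force: [0.2, 0.7, 0.5]
width: -0.0001
```

Request:
arm_command --steps '[[[0,0,0],[0,0,-1],255],[[0,0,0],[0,0,-1],255],[[0,0,0],[0,0,0],255],[[0,0,0],[0,0,0],255]]'

```text
clock: 24.85
position: [0.467, -0.0419, 0.0721]
ee_rot: [0.0, 0.789, 0.615, 0.0]
contact_force: [-0.2, 0.1, -0.2]
width: 0.0002
```

Request:
arm_command --steps '[[[0,0,0],[0,0,-0.7],255],[[0,0,0],[0,0,-0.7],255],[[0,0,0],[0,0,0],255],[[0,0,0],[0,0,0],255]]'

```text
clock: 25.35
position: [0.4671, -0.0419, 0.0707]
ee_rot: [0.0, 0.789, 0.615, 0.0]
contact_force: [0.4, 0.5, 1.4]
width: 0.0001
```

Request:
arm_command --steps '[[[0,0,0],[0,0,-0.6],255],[[0,0,0],[0,0,0],255],[[0,0,0],[0,0,0],255]]'

```text
clock: 25.72
position: [0.4672, -0.042, 0.0702]
ee_rot: [0.0, 0.789, 0.615, 0.0]
contact_force: [0.1, 0.1, 3.0]
width: -0.0
```

Request:
arm_command --steps '[[[0,0,0],[0,0,-0.5],255],[[0,0,0],[0,0,0],255],[[0,0,0],[0,0,0],255]]'

```text
clock: 26.1
position: [0.4673, -0.042, 0.0698]
ee_rot: [0.0, 0.789, 0.615, 0.0]
contact_force: [0.5, 1.7, 6.2]
width: 0.0001
```

Request:
arm_command --steps '[[[0,0,0],[0,0,-0.4],255],[[0,0,0],[0,0,0],255],[[0,0,0],[0,0,0],255]]'

```text
clock: 26.48
position: [0.4675, -0.042, 0.0695]
ee_rot: [0.0, 0.789, 0.615, 0.0]
contact_force: [0.1, 0.3, 5.9]
width: 0.0001
```

Request:
arm_command --steps '[[[0,0,0],[0,0,5],255],[[0,0,0],[0,0,45],255],[[0,0,0],[0,0,50],255],[[0,0,0],[0,0,30],255],[[0,0,0],[0,0,0],255],[[0,0,0],[0,0,0],255],[[0,0,0],[0,0,0],255],[[0,0,0],[0,0,0],255]]'

```text
clock: 27.48
position: [0.4664, -0.0418, 0.1979]
ee_rot: [-0.001, 0.789, 0.615, -0.001]
contact_force: [0.2, -0.8, 1.0]
width: -0.0002
```

```bash
python3 yw.py; python3 - <<'E'
from h import *
im=imaging.get_image("side");cv2.imwrite("pics/s9.png",im)
E
```

```text
t 27.48 yaw_y -0.2461 tilt [-0.0024  0.0006] pos [ 0.4664 -0.0418  0.1979] F [ 0.2 -0.8  1. ] M [-0.034  0.041  0.03 ] e6 0.0 q6 0.0079 w -0.00016831805556189662
```

View pics/s9.png

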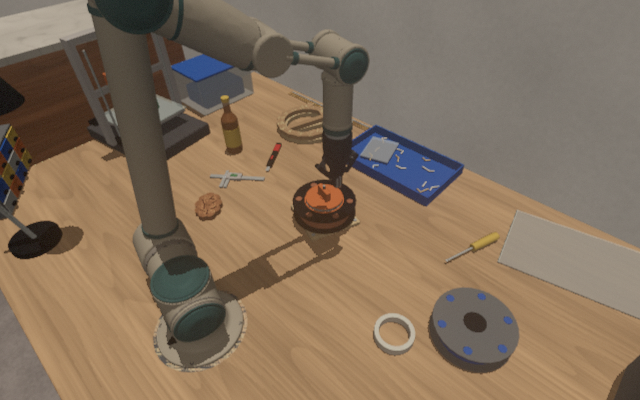

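The gripper is clear above the spool, the spool looks level at (324,207), and the other things are where they were at the start.

```bash
python3 -c "
from h import *
print(manip.sign_off())"
```

```text
the job is handed in; nothing more can be done
None
```

The spool's play is gone and the job is handed in at about 27.5 s of the 72 s allowed; no verdict was reported.

- **First rock (loose):** pressing left and then right took the edge to about z 0.0671 m at 5.5 N. That is about 5 mm below the flange's nominal 72 mm. I pressed up to about 8.5 N on each side, well under the 20 N limit.
- **Nut:** I turned it clockwise about 1.5 rad. The torque began to climb after about 1.2 rad and reached 0.64 N m, which I judged to be 18–24 N of squeeze. That was more than I wanted, so I backed it off about 0.1 rad before letting go. The squeeze now is roughly 12–16 N, worked out from torque and angle rather than measured directly.
- **Second rock (snug):** at about 5–6 N the tool stood at z 0.0697 m on the left and 0.0698 m on the right. First contact was at about 0.071 m, so each edge gave roughly 1.5 mm.
- **Possible disagreement:** contact was felt about 1 mm below the nominal flange height. I put this down to a tool height offset. If it was real movement, the edge gave about 2.3 mm at 5 N, which is still under the 2.5 mm limit but by a small margin.
- **Last checks:** force readings were back to noise after lifting off, and the bar was still at the angle where I released it. In the final side picture the spool looked level and the other things on the table had not moved.

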